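# Unbolt and open the parts well

## Robot

A 7-joint arm with a two-finger parallel gripper is mounted at the origin on the work surface. World frame = base frame: x ahead of the robot, y to its left, z up, the work surface at z = 0. Lengths are in m, angles in rad, forces in N, time in s.
With the tool pointing down it reaches from about 0.425 to 1.025 m from the base axis. Payload 9.4 kg.
Tool frame: the origin (TCP) lies midway between the tips of the shut fingers; the grasp point (between the pads) lies 19 mm behind it (robot.grip_point_offset is the distance from the TCP to the grasp point, in m); x points along the fingers, z is the direction in which the jaws open and shut, and the axes are right-handed (so a half turn about x gives the same grasp; the last joint's range is limited). The gripper opens to 85 mm and grips with 20 to 120 N. Pads are 22 mm wide; open, the fingers measure 114 mm over their backs; the gripper's body (76 mm by 85 mm) begins 54 mm behind the grasp point. The pads swing forward as they close: fully open they stand 13 mm farther back than shut.
Start: joints at [1.139, 0.599, -0.003, 1.599, 0.002, 0.943, -0.08], TCP at [0.252, -0.68, 0.231] pointing down, gripper open.
Joint ranges: [-2.57, 2.57], [-0.35, 1.97], [-1.29, 1.29], [0.11, 2.56], [-1.05, 4.19], [0.11, 1.86], [-2.63, 2.63]. Speed limits (rad/s): [2.22, 2.22, 3.01, 3.01, 3.14, 3.14, 3.14].

## Interface

Orientations are given as a unit quaternion [w, x, y, z].
In Python, from station import robot, cams, ticket gives the robot as it stands.
- The arm moves only by the tool send_rows, never from a script. Its argument "plan" is one flat list of numbers, 5 for each row, row after row: the closure in counts, from 0 (fully open) to 255 (shut), then the shift along the world's x, y, z normalised to -1 to 1, where 1 is 0.1 m, then the turn about the world's z normalised to -1 to 1, where 1 is 5 degrees. A call has 1 to 5 rows; each row shifts and turns the commanded pose from where the row before left it; what a row does not reach is not made up. A row lasts 1/8 s, in which the tool goes at most 62.5 mm and 10.7 degrees, less where a joint would pass 70% of its speed; a pose out of reach is approached as far as the arm can. A call with a number of a shift or a turn outside -1 to 1 is refused whole. A call with a gripper value outside its range is refused whole. The fingers move at their own pace and stop on an object; "grip_force" is the grip in N (left out, the last holds). Time passes only in rows, so rows that do not move let the fingers close. It gives the time, the measured TCP pose, the force and the opening at its end, in the units of the state.
- robot.observe(): the state, without advancing time (a new reading comes with each control period).
- cams.read_camera(name): name is "side" or "top"; returns (picture, depth): 480x640x3 uint8, blue, green, red; 480x640 float32, m along the optical axis (not along the pixel's ray), 0 where there is no reading.
- cams.camera_params(name): a dict with "fx", "fy", "cx", "cy" (pixels), "rvec" (rotation vector, rad) and "tvec" (3), from world to camera coordinates, as OpenCV has them. Camera axes: x right, y down, z forward; pixel columns grow to the right and rows downward; lengths in m; the calibration is good to about 2 mm. A picture is of the moment at which its call begins. camera_params takes no time and is no camera call.
- ticket.sign_off(): hands the job in, once; it reports no verdict.
The state is a dict: "time": time; "joints": joint angles; "qd": joint speeds; "tau": joint torques, N m; "position": TCP position; "tcp_rot": TCP orientation; "force": force on the tool from outside, world axes, zero at the start; "wrist_torque": the same for the moment, N m; "grip_width": opening from 0.0 (shut) to 1.0 (fully open).
Only numpy, scipy, OpenCV 4.12 (cv2) and the standard library are available. Lean on these libraries where they do the work, as an engineer would, in place of code of your own. Each camera call takes 0.05 s, during which the arm holds its last target.

## Task

Open the parts well on the repair desk. The black gauge casing standing on its steel flap must first be set gently upright in the white kidney dish, and the flap's bolt, out of the gripper's reach under the clear guard, must be drawn fully back with the hooked rod (never touched with the gripper); then raise the flap by its handle until it stands upright. Leave the rod lying flat on the desk beside or in front of the unit, the casing standing in the dish, and everything else where it was.

Things in the scene. Friction and masses are not known exactly. Their poses are not given: they have to be found in the camera images.
- well: Parts-well unit, fixed: grey laminate plinth, top 45 mm above the desk, x -130 to +145 mm, y -110 to +110 mm, holding the well with its steel flap, hinged along its left side, and in front of the flap the bolt under a clear guard. Origin at desk level; x points from its front (robot side) to its back, y to its left, z up.
- guard_mouth (a point): Middle of the bolt guard's open front, 72 mm above the desk (unit x = -105, y = 0 mm). Guard: two steel cheeks, inner faces at unit y = -70 and +70 mm, and a clear roof, underside 97 mm, top 103 mm above the desk, from unit x = -105 to -38 mm. Open at front and back. Inside it nothing but the knob is higher than 63 mm above the desk.
- bolt (a joint): Sliding bolt, in m: 0 to 0.005 at the start (shot: its tongue sits in the keeper on the flap and holds it down), 0.040 drawn fully back towards the unit's front (-x of the unit). Friction about 2 N; it stays where it is left. The tongue clears the flap beyond 0.025.
- bolt_knob (a point): Middle of the bolt's upright round knob, 12 mm diameter, 57 to 87 mm above the desk (this point 72 mm). At joint 0 it is at unit x = -70, y = 0 mm, under the guard's roof. The flat bolt bar below it (12 mm wide, top 61 mm above the desk) runs from 19 mm in front of the knob to 58 mm behind it.
- flap (a joint): Hinged steel flap over the well, in rad: 0 lying shut, 1.57 standing upright, stop at 1.75. Stiff hinge along its left edge (unit +y): it stays at any angle; the right edge rises and swings over to the left; lifting at the handle takes about 4 N. Blocked while the bolt is shot.
- flap_handle (a point): Middle of the flap's bow handle: round steel bar, 10 mm diameter, 70 mm long, parallel to the hinge (along unit x), on a post at each end, axis 46 mm above the flap's upper face (94 mm above the desk when shut), on the flap's right half (unit x = +35, y = -60 mm when shut). The guard's back is 38 mm in front of the bar's front end. The point turns with the flap.
- flap_hinge (a point): Point of the hinge axis (along unit x) beside the handle's middle: unit x = +35, y = +90 mm, 45 mm above the desk. Flap: from here 180 mm to the right, unit x -30 to +105 mm, 3 mm thick, upper face 48 mm above the desk when shut. Handle bar: 150 mm right of and 49 mm above this axis when shut. A keeper for the bolt (29 wide, 23 high, 27 deep) stands mid front edge.
- rod_handle (a point): Hooked rod on the desk, 0.12 kg: centre of its black plastic handle (84 mm long along x, 20 wide, 24 high; this point 12 mm above the desk). x points along the rod to the hook, y to its left. At this point's height an 8 mm steel rod runs along x; its axis bends square to the left at x = 120 mm, runs to y = 28 mm and there turns back 8 mm towards the handle (ends at x = 108 mm).
- casing_mid (a point): Round black bakelite gauge back casing standing upright on the left half of the flap: 64 mm diameter, 44 mm high, short brass spigot in the middle of the top (to 52 mm). This point is its centre, half-way up (22 mm above what it stands on); z is up along its axis. About 0.16 kg.
- dish_mid (a point): White enamel kidney dish on the desk, loose, 200 mm long (its x), 100 mm wide (y), walls 3 mm thick, rim 36 mm above the desk. This point is mid dish on its inner floor, 4 mm above the desk. Free inside from here: +/-43 mm along y, +/-98 mm along x; round ends of 50 mm radius.
- conn0: Red plastic tubing T-connector, 70 mm long (x), 22 mm high, stub 32 mm to +y; to be left alone. Origin under the middle.
- conn1: Red plastic tubing T-connector, 70 mm long (x), 22 mm high, stub 32 mm to +y; to be left alone. Origin under the middle.
- conn2: Red plastic tubing T-connector, 70 mm long (x), 22 mm high, stub 32 mm to +y; to be left alone. Origin under the middle.
- chest: Stainless stethoscope chest piece, 48 mm disc, 28 mm high, stem to 43 mm along x; to be left alone. Origin under the disc's centre.
- dial: Round steel gauge head lying face up, 64 mm diameter, 31 mm high; to be left alone. Origin under its centre.
- jar: Closed amber screw jar, 54 mm diameter, 95 mm high; to be left alone. Origin under its centre.
There are look-alikes about, which are no part of the job. Of the things shaped like the part that bears rod_handle, the black one is meant.

How it is judged:
By the outcome, as a careful person would: the job done as asked, in the order asked, and still so for the second after the job is handed in, with the robot touching nothing.
It also fails if it takes over 72 s, if anything falls off the work surface, if the arm or the gripper's body presses on something with over 40 N, if the wrist force passes 120 N, or if a joint passes its speed limit or range.

## Working session

There is one attempt and no reset: what is moved stays moved. The work goes in short steps, Python scripts to look and compute and a tool call to move; the robot and the scene stay as the last step left them, time stands still between calls to the robot, and variables do not carry over. Pictures are saved under pics/ and viewed, and the job is handed in when it is done.

Besides the shell and the picture viewer there is one more tool, called as name(argument=value, ...) on one line, values as JSON. send_rows: Moves the arm, as the interface text tells. Its arguments: {"type":"object","properties":{"plan":{"type":"array"},"grip_force":{"type":"number"}},"required":["plan"]}

```bash
ls; mkdir -p pics; python3 - <<'E'
from station import robot,cams,ticket
import cv2,numpy as np
for n in("top","side"):
    p,d=cams.read_camera(n); cv2.imwrite(f"pics/{n}0.png",p); np.save(f"pics/{n}0.npy",d)
    c=cams.camera_params(n); print(n,c)
    R=cv2.Rodrigues(np.array(c['rvec'],float))[0]; print((-R.T@np.array(c['tvec'],float)).ravel())
print(robot.observe())
E
```

```text
pics
top {'fx': 524.5219236971459, 'fy': 524.5219236971459, 'cx': 324.18068099148053, 'cy': 246.15474689415353, 'rvec': array([ 2.18023328, -2.16590079,  0.09415161]), 'tvec': array([0.03056303, 0.55791317, 1.16970248])}
[0.44953521 0.02904739 1.21551612]
side {'fx': 535.1919788363472, 'fy': 535.1919788363472, 'cx': 318.40210210711285, 'cy': 232.92945759937615, 'rvec': array([ 2.37475806, -0.24000512,  0.11409493]), 'tvec': array([-0.50796094,  0.16875603,  1.13183458])}
[ 0.35014826 -0.74297818  0.94495082]
{'time': 0.1, 'joints': array([ 1.13933586,  0.60004594, -0.00252114,  1.60004528,  0.00182488,
        0.94293084, -0.07978629]), 'qd': array([ 0.00090181, -0.00152387,  0.00281686, -0.00250662,  0.00070433,
       -0.00051819, -0.00075402]), 'tau': array([ 5.46622279e-03, -7.77983952e+01,  1.57019947e+00, -2.58622330e+01,
        1.26178132e-02,  5.54713086e-03,  2.85585418e-05]), 'position': array([ 0.25166012, -0.67946503,  0.23050471]), 'tcp_rot': array([ 0.57994908,  0.40414745,  0.58083914, -0.40367041]), 'force': array([-0.08945113,  0.70567002, -0.0589346 ]), 'wrist_torque': array([-0.02478265,  0.01928872, -0.02813941]), 'grip_width': 1.0007027806506428}
```

View pics/top0.png

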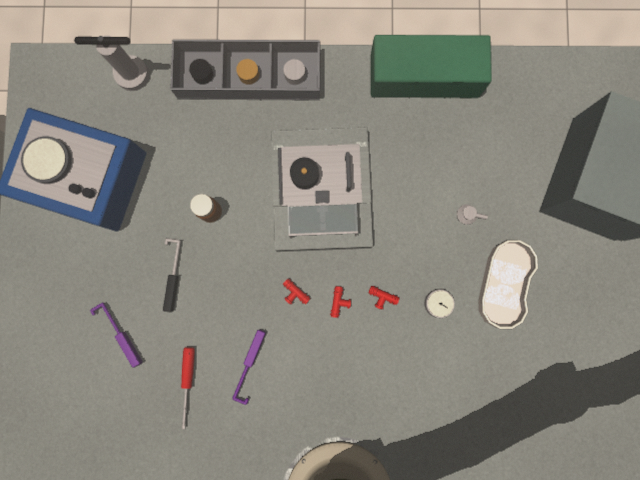

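View pics/side0.png

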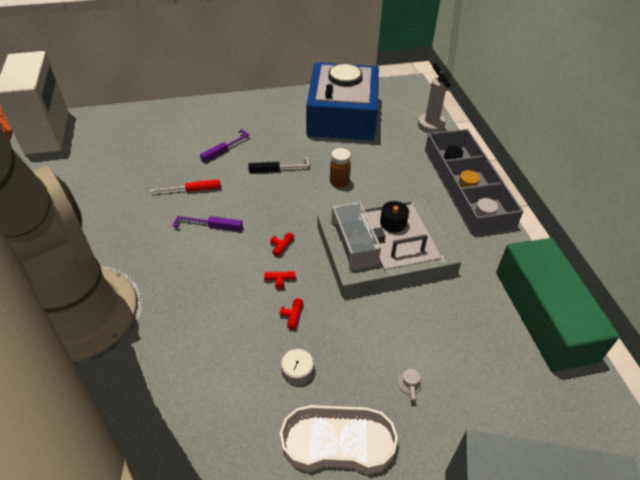

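```bash
cat > h.py <<'E'
import cv2,numpy as np
def cam(c):
    R=cv2.Rodrigues(np.array(c['rvec'],float))[0]; t=np.array(c['tvec'],float).ravel()
    K=np.array([[c['fx'],0,c['cx']],[0,c['fy'],c['cy']],[0,0,1]]); return K,R,t
def onplane(c,uv,z):
    K,R,t=cam(c); o=-R.T@t; uv=np.atleast_2d(uv).astype(float)
    d=(R.T@np.linalg.inv(K)@np.c_[uv,np.ones(len(uv))].T).T
    return o+d*((z-o[2])/d[:,2])[:,None]
def proj(c,P):
    K,R,t=cam(c); q=(K@(R@np.atleast_2d(P).T+t[:,None])).T; return q[:,:2]/q[:,2:]
def cloud(c,d):
    K,R,t=cam(c); v,u=np.indices(d.shape); 
    X=np.stack([(u-K[0,2])/K[0,0]*d,(v-K[1,2])/K[1,1]*d,d],-1)-t
    P=X@R; P[d<=0]=np.nan; return P
E
python3 - <<'E'
from station import cams
import cv2,numpy as np
for n in("top","side"):
    p=cv2.imread(f"pics/{n}0.png")
    if n=="top":
        for k,(x0,y0,x1,y1) in dict(unit=(260,115,385,260),rod=(135,225,215,325),dish=(465,230,555,335)).items():
            s=min(800//(x1-x0),600//(y1-y0)); cv2.imwrite(f"pics/top0_{k}.png",cv2.resize(p[y0:y1,x0:x1],None,fx=s,fy=s,interpolation=cv2.INTER_CUBIC)); print(k,s)
    else:
        x0,y0,x1,y1=310,190,470,300; cv2.imwrite("pics/side0_unit.png",cv2.resize(p[y0:y1,x0:x1],None,fx=5,fy=5,interpolation=cv2.INTER_CUBIC))
from h import *
c=cams.camera_params("top"); p=cv2.imread("pics/top0.png"); d=np.load("pics/top0.npy"); P=cloud(c,d)
def stat(u,v): return np.round(P[v,u],4)
print("desk",stat(420,200),"flap",stat(305,200),"casing",stat(312,170),"roof",stat(320,222),"front",stat(300,244))
hs=P[...,2]
im=np.clip(hs*2000,0,255); im[np.isnan(im)]=0
cv2.imwrite("pics/hgt.png",im.astype(np.uint8)[100:340])
E
```

```text
unit 4
rod 6
dish 5
desk [ 0.6688 -0.1882  0.0072] flap [0.6605 0.0782 0.0442] casing [0.7184 0.0617 0.091 ] roof [0.6025 0.0432 0.1027] front [0.5605 0.0884 0.0445]
```

View pics/top0_unit.png

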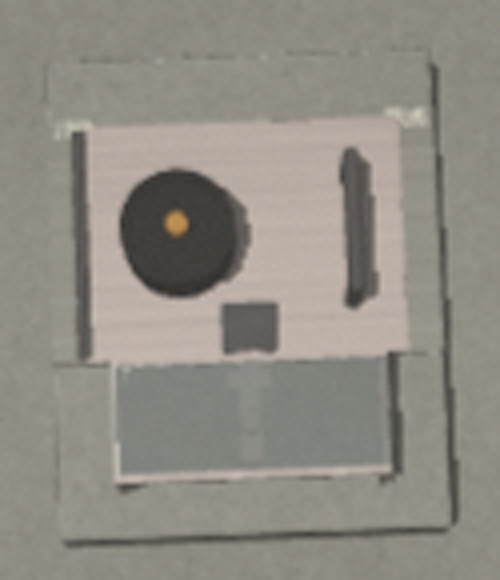

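View pics/top0_rod.png

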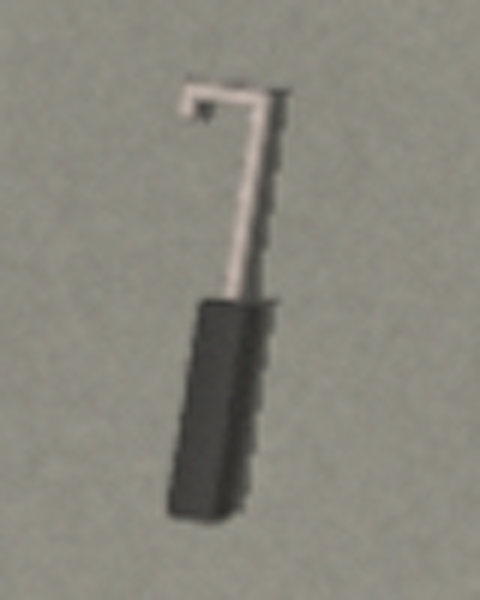

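View pics/top0_dish.png

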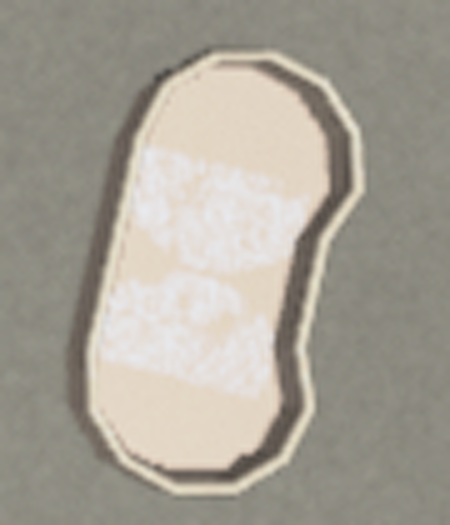

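View pics/side0_unit.png

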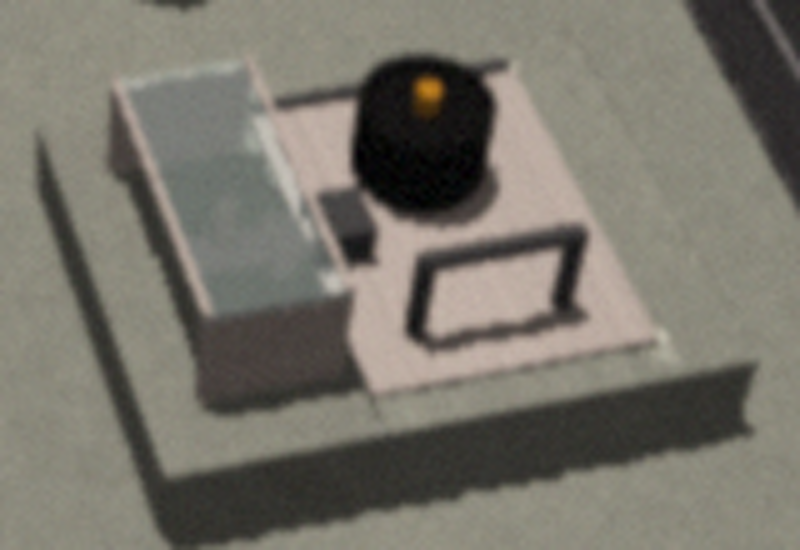

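View pics/hgt.png

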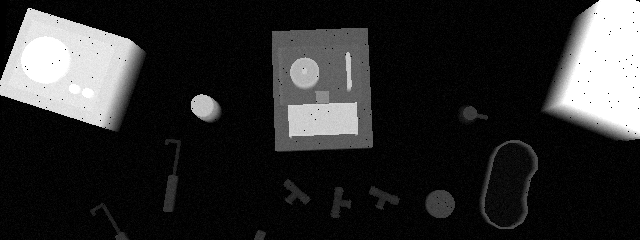

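```bash
cat > m.py <<'E'
from station import cams
from h import *
c=cams.camera_params("top"); p=cv2.imread("pics/top0.png"); d=np.load("pics/top0.npy"); P=cloud(c,d); z=P[...,2]
hsv=cv2.cvtColor(p,cv2.COLOR_BGR2HSV)
def box(x0,y0,x1,y1):
    m=np.zeros(z.shape,bool); m[y0:y1,x0:x1]=1; return m
def rect(pts):
    (cx,cy),(w,h),a=cv2.minAreaRect(pts.astype(np.float32)*1000); return np.round([cx,cy,w,h,a],1)
k=np.ones((3,3),np.uint8)
M=box(255,110,390,262)
mu=cv2.morphologyEx((M&(z>0.034)&(z<0.06)).astype(np.uint8),cv2.MORPH_OPEN,k)>0
print("unit all",rect(P[mu][:,:2]))
roof=cv2.morphologyEx((box(270,195,375,245)&(z>0.094)).astype(np.uint8),cv2.MORPH_OPEN,k)>0
print("roof",rect(P[roof][:,:2]),np.median(z[roof]))
hd=box(338,145,360,200)&(z>0.075); print("handle",rect(P[hd][:,:2]),np.median(z[hd]),hd.sum())
cs=box(280,150,328,192)&(z>0.083); print("casing",rect(P[cs][:,:2]),np.median(z[cs]),P[cs].mean(0)); 
(u,v),r=cv2.minEnclosingCircle(np.argwhere(cs)[:,::-1].astype(np.float32)); print(u,v,r,onplane(c,[u,v],0.092))
kp=box(310,185,335,202)&(z>0.062)&(z<0.085); print("keeper",rect(P[kp][:,:2]))
# spigot
sp=box(280,150,328,192)&(hsv[...,1]>120)&(hsv[...,2]>90); print("spigot",onplane(c,np.argwhere(sp)[:,::-1].mean(0),0.1))
rh=cv2.morphologyEx((box(155,265,185,318)&(p.max(2)<75)).astype(np.uint8),cv2.MORPH_OPEN,k)>0
rhz=box(155,225,190,318)&(z>0.019); print("rodh",rect(P[rhz][:,:2]),np.nanmedian(z[rhz]),rhz.sum())
print("rodh col",rect(onplane(c,np.argwhere(rh)[:,::-1],0.024)[:,:2]))
for uv in [(135+268/6,225+96/6),(135+186/6,225+92/6),(135+186/6,225+112/6),(135+235/6,225+295/6)]: print("rod px",uv,onplane(c,uv,0.016)[0])
ds=box(470,230,550,335)&(z>0.025)&(z<0.05); print("dish",rect(P[ds][:,:2]),np.median(z[ds]))
for n,b in dict(c0=(280,275,312,308),c1=(325,280,355,320),c2=(365,282,402,312),dial=(422,285,458,322),jar=(185,190,225,225)).items():
    q=P[box(*b)&(z>0.012)]; print(n,np.round(np.nanmin(q,0),3),np.round(np.nanmax(q,0),3))
E
python3 m.py
```

```text
unit all [688.3  41.5 276.  220.4   2.6]
roof [609.1  37.9  68.  148.1   2.9] 0.1024442580839518
handle [717.9 -17.3  78.5  10.    2.8] 0.09888451985229894 173
casing [7.148e+02 7.910e+01 6.400e+01 6.120e+01 7.000e-01] 0.09028929638775815 [0.7142838  0.07869882 0.09077516]
304.2547912597656 171.80255126953125 14.821395874023438 [[0.71405904 0.07847433 0.092     ]]
keeper [6.719e+02 4.640e+01 3.710e+01 4.000e+01 3.000e-01]
spigot [[0.71521949 0.07933635 0.1       ]]
rodh [490.5 383.3 164.1  30.5   0.6] 0.024749245019043006 366
rodh col [450.2 380.8  25.4  81.8  83.1]
rod px (179.66666666666666, 241.0) [0.5683229  0.36685164 0.016     ]
rod px (166.0, 240.33333333333334) [0.56966339 0.39838335 0.016     ]
rod px (166.0, 243.66666666666666) [0.56195911 0.39812059 0.016     ]
rod px (174.16666666666666, 274.1666666666667) [0.49200066 0.37702679 0.016     ]
dish [ 474.8 -381.5  105.1  203.3   75.5] 0.03605777205495603
c0 [0.426 0.066 0.012] [0.483 0.128 0.028]
c1 [ 0.397 -0.028  0.013] [0.465 0.02  0.027]
c2 [ 0.416 -0.137  0.012] [ 0.468 -0.068  0.028]
dial [ 0.399 -0.258  0.012] [ 0.46  -0.195  0.038]
jar [0.612 0.273 0.012] [0.664 0.323 0.102]
```

send_rows(plan=[0, 0.1, 0.5, 0, 1, 0, 0.1, 0.5, 0, 1, 0, 0.2, 0.5, 0, 1, 0, 0.2, 0.5, 0, 1, 0, 0.3, 0.5, 0, 1], grip_force=40)

```text
time: 0.72
position: [0.3416, -0.4283, 0.2312]
tcp_rot: [0.654, 0.268, 0.654, -0.268]
force: [0.3, -1.2, -0.8]
grip_width: 1.002
```

```bash
cat >> m.py <<'E'
print('---')
hh=cv2.erode((box(155,270,185,318)&(z>0.020)).astype(np.uint8),np.ones((2,2),np.uint8))>0
print("rod handle top",rect(P[box(155,268,185,318)&(z>0.020)][:,:2]), np.nanmean(P[hh],0))
dm=box(470,230,550,335)&(z>0.028)&(z<0.05)
q=P[dm][:,:2]; a=np.radians(-14.5); A=np.array([[np.cos(a),np.sin(a)],[-np.sin(a),np.cos(a)]])
l=q@A.T; print("dish local min/max",l.min(0),l.max(0), (l.min(0)+l.max(0))/2@A)
E
python3 m.py|sed -n '/---/,$p'
```

```text
---
rod handle top [455.6 382.7  21.8  96.9  81.8] [0.44769347 0.38218694 0.02505437]
dish local min/max [ 0.45355775 -0.30308212] [ 0.65690187 -0.19792535] [ 0.47482331 -0.38154304]
```

send_rows(plan=[0, 0.38, 0.5, 0, 1, 0, 0.38, 0.5, 0, 1, 0, 0.38, 0.5, 0, 1, 0, 0.38, 0.5, 0, 1, 0, 0.38, 0.5, 0, 1])

```text
time: 1.35
position: [0.5319, -0.1794, 0.2312]
tcp_rot: [0.697, 0.12, 0.697, -0.12]
force: [0.6, -0.3, 0.0]
grip_width: 1.0
```

send_rows(plan=[0, 0.37, 0.52, 0, 1, 0, 0.37, 0.52, 0, 0, 0, 0.37, 0.52, 0, 0, 0, 0.37, 0.52, 0, 0, 0, 0.35, 0.5, 0, 0])

```text
time: 1.98
position: [0.7117, 0.0743, 0.2308]
tcp_rot: [0.701, 0.09, 0.702, -0.09]
force: [0.8, -0.1, -0.1]
grip_width: 1.003
```

send_rows(plan=[0, 0, 0, 0, 0])

```text
time: 2.1
position: [0.712, 0.0793, 0.2303]
tcp_rot: [0.701, 0.089, 0.702, -0.087]
force: [-1.1, 0.1, -1.0]
grip_width: 0.997
```

send_rows(plan=[0, 0.03, 0, -0.5, 0, 0, 0, 0, -0.5, 0, 0, 0, 0, -0.4, 0, 0, 0, 0, -0.2, 0, 0, 0, 0, 0, 0])

```text
time: 2.72
position: [0.7131, 0.072, 0.0702]
tcp_rot: [0.701, 0.09, 0.702, -0.091]
force: [-0.1, 0.1, -0.1]
grip_width: 0.999
```

```bash
python3 - <<'E'
from station import robot,cams
import cv2
p,_=cams.read_camera("side"); cv2.imwrite("pics/s1.png",cv2.resize(p[150:330,290:490],None,fx=3,fy=3))
E
```

```text
(no output)
```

View pics/s1.png

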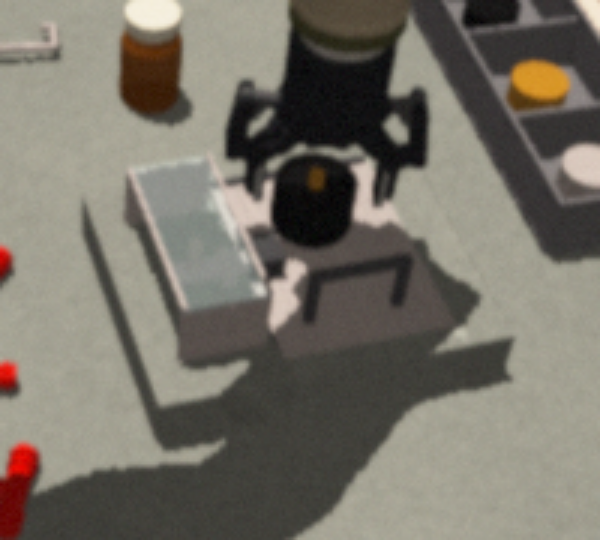

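```bash
python3 - <<'E'
from station import robot
s=robot.observe(); print(s['time'],s['position'],s['joints'],s['qd'])
E
```

```text
2.775 [0.71412978 0.07236786 0.07172439] [-0.02205291  0.77670825 -0.25968285  1.71513466  0.28785234  0.68726504
 -0.69070419] [ 0.00021711 -0.02726984 -0.00747953 -0.01614067 -0.00165721  0.00279986
  0.00022285]
```

send_rows(plan=[0, 0, 0.07, -0.1, 0, 0, 0, 0, -0.12, 0, 0, 0, 0, 0, 0])

```text
time: 3.15
position: [0.7133, 0.0797, 0.0484]
tcp_rot: [0.701, 0.09, 0.702, -0.09]
force: [-0.3, -0.1, -0.2]
grip_width: 0.998
```

send_rows(plan=[255, 0.01, 0, 0, 0, 255, 0, 0, 0, 0, 255, 0, 0, 0, 0, 255, 0, 0, 0, 0], grip_force=35)

```text
time: 3.65
position: [0.7153, 0.0796, 0.0498]
tcp_rot: [0.702, 0.09, 0.701, -0.09]
force: [-0.5, -0.7, 2.6]
grip_width: 0.738
```

send_rows(plan=[255, 0, 0, 0.1, 0, 255, 0, 0, 0.3, 0, 255, 0, 0, 0.4, 0, 255, 0, 0, 0.3, 0, 255, 0, 0, 0.1, 0])

```text
time: 4.28
position: [0.7155, 0.0798, 0.1715]
tcp_rot: [0.702, 0.091, 0.7, -0.09]
force: [0.4, 0.7, -2.9]
grip_width: 0.739
```

send_rows(plan=[255, -0.1, -0.2, 0, 0, 255, -0.2, -0.4, 0, 0, 255, -0.25, -0.48, 0, 0, 255, -0.25, -0.48, 0, 0, 255, -0.25, -0.48, 0, 0])

```text
time: 4.9
position: [0.6069, -0.1272, 0.1676]
tcp_rot: [0.7, 0.09, 0.702, -0.091]
force: [-0.4, -0.4, -1.0]
grip_width: 0.74
```

send_rows(plan=[255, -0.25, -0.48, 0, 0, 255, -0.25, -0.48, 0, 0, 255, -0.25, -0.48, 0, 0, 255, -0.25, -0.48, 0, 0, 255, -0.25, -0.4, 0, 0])

```text
time: 5.52
position: [0.4812, -0.3588, 0.1676]
tcp_rot: [0.7, 0.091, 0.702, -0.091]
force: [0.6, 0.5, -1.5]
grip_width: 0.744
```

send_rows(plan=[255, -0.1, -0.2, 0, 0, 255, 0, 0, 0, 0, 255, 0, 0, 0, 0])

```text
time: 5.9
position: [0.4754, -0.3748, 0.1688]
tcp_rot: [0.701, 0.09, 0.701, -0.089]
force: [0.2, 0.8, -1.7]
grip_width: 0.741
```

```bash
python3 - <<'E'
from station import robot,cams
import cv2
p,_=cams.read_camera("side"); cv2.imwrite("pics/s2.png",p)
p,_=cams.read_camera("top"); cv2.imwrite("pics/t2.png",p)
s=robot.observe(); print(s['time'],s['position'],s['tcp_rot'],s['grip_width'],s['force'])
E
```

```text
6.0 [ 0.47585663 -0.3745392   0.16911193] [ 0.70146772  0.08963668  0.70141436 -0.08902927] 0.7378596795853057 [ 0.17003015 -0.29108231 -1.50442273]
```

View pics/s2.png

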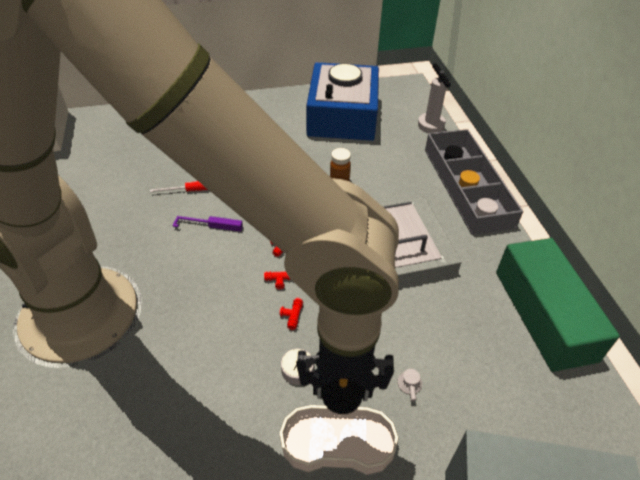

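View pics/t2.png

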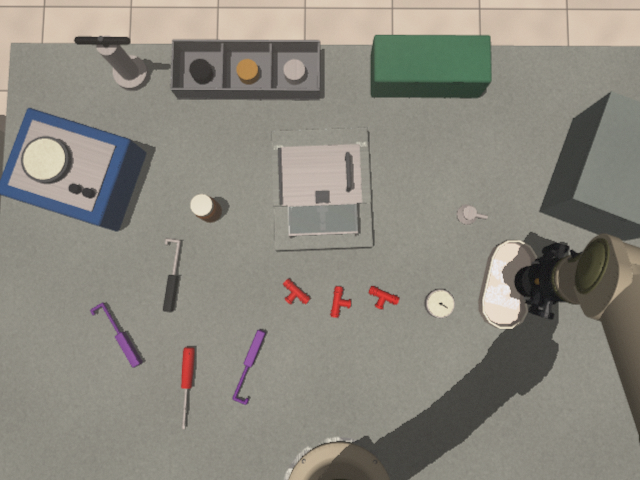

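send_rows(plan=[255, 0, -0.065, -0.2, 0, 255, 0, 0, -0.4, 0, 255, 0, 0, -0.4, 0, 255, 0, 0, -0.2, 0, 255, 0, 0, -0.1, 0])

```text
time: 6.62
position: [0.4745, -0.3819, 0.0369]
tcp_rot: [0.701, 0.09, 0.702, -0.089]
force: [-0.2, -0.1, -1.7]
grip_width: 0.744
```

send_rows(plan=[255, 0, 0, -0.05, 0, 255, 0, 0, 0, 0])

```text
time: 6.88
position: [0.4751, -0.3829, 0.0344]
tcp_rot: [0.701, 0.09, 0.701, -0.09]
force: [-0.2, 0.3, -2.3]
grip_width: 0.739
```

send_rows(plan=[255, 0, 0.01, -0.1, 0, 255, 0, 0, -0.1, 0, 255, 0, 0, -0.04, 0, 255, 0, 0, 0, 0])

```text
time: 7.38
position: [0.4747, -0.3817, 0.0098]
tcp_rot: [0.701, 0.09, 0.702, -0.09]
force: [0.3, -0.2, -1.4]
grip_width: 0.743
```

send_rows(plan=[255, 0, 0, -0.03, 0, 255, 0, 0, 0, 0])

```text
time: 7.62
position: [0.4749, -0.3818, 0.0072]
tcp_rot: [0.701, 0.09, 0.701, -0.09]
force: [0.8, 0.1, -1.9]
grip_width: 0.743
```

send_rows(plan=[255, 0, 0, -0.02, 0, 255, 0, 0, 0, 0])

```text
time: 7.88
position: [0.475, -0.382, 0.0058]
tcp_rot: [0.701, 0.09, 0.701, -0.09]
force: [-1.5, 0.7, 4.6]
grip_width: 0.74
```

Contact (force sign flipped to +4.6 N). Release gently.

send_rows(plan=[40, 0, 0, 0, 0, 0, 0, 0, 0, 0, 0, 0, 0, 0, 0, 0, 0, 0, 0, 0])

```text
time: 8.38
position: [0.4749, -0.3819, 0.0052]
tcp_rot: [0.701, 0.09, 0.701, -0.09]
force: [-0.1, -0.7, 0.2]
grip_width: 1.002
```

send_rows(plan=[0, 0, 0, 0.1, 0, 0, 0, 0, 0.3, 0, 0, 0, 0, 0.4, 0, 0, 0, 0, 0.5, 0, 0, 0, 0.2, 0.2, 1])

```text
time: 9.0
position: [0.4756, -0.3636, 0.1588]
tcp_rot: [0.706, 0.059, 0.703, -0.061]
force: [0.7, 0.6, -0.2]
grip_width: 1.0
```

send_rows(plan=[0, 0.05, 0.4, 0.1, 1, 0, 0.05, 0.4, 0.1, 1, 0, 0.05, 0.4, 0, 1, 0, 0, 0.4, 0, 1, 0, 0, 0.4, 0, 1])

```text
time: 9.62
position: [0.4898, -0.1606, 0.1761]
tcp_rot: [0.701, -0.096, 0.7, 0.095]
force: [1.1, 0.9, -0.5]
grip_width: 1.0
```

send_rows(plan=[0, 0, 0.4, 0, 1, 0, 0, 0.4, 0, 1, 0, 0, 0.4, 0, 1, 0, 0, 0.4, 0, 1, 0, 0, 0.4, 0, 1])

```text
time: 10.25
position: [0.4898, 0.0393, 0.176]
tcp_rot: [0.664, -0.245, 0.663, 0.244]
force: [0.8, -1.0, 0.1]
grip_width: 0.999
```

send_rows(plan=[0, 0, 0.4, 0, 1, 0, 0, 0.4, 0, 1, 0, 0, 0.4, 0, 1, 0, 0, 0.4, 0, 1, 0, 0, 0.4, 0, 1])

```text
time: 10.88
position: [0.4898, 0.2393, 0.176]
tcp_rot: [0.595, -0.383, 0.595, 0.382]
force: [-0.3, 0.9, 0.6]
grip_width: 0.997
```

```bash
python3 - <<'E'
from station import robot,cams
import cv2
p,_=cams.read_camera("side"); cv2.imwrite("pics/s3.png",cv2.resize(p[360:480,240:440],None,fx=4,fy=4))
p,_=cams.read_camera("top"); cv2.imwrite("pics/t3.png",p)
s=robot.observe(); print(s['time'],s['position'],s['tcp_rot'],s['joints'])
E
```

```text
10.975 [0.4894761  0.24310797 0.17640644] [ 0.59507101 -0.38292849  0.59278563  0.38452759] [-0.06057567  0.54875505 -0.72286624  2.03397313  0.52989956  0.74685543
  0.03677874]
```

View pics/s3.png

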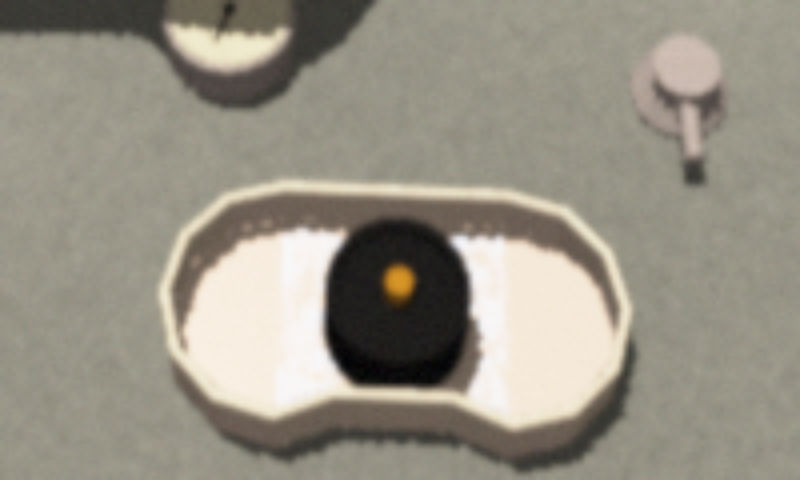

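View pics/t3.png

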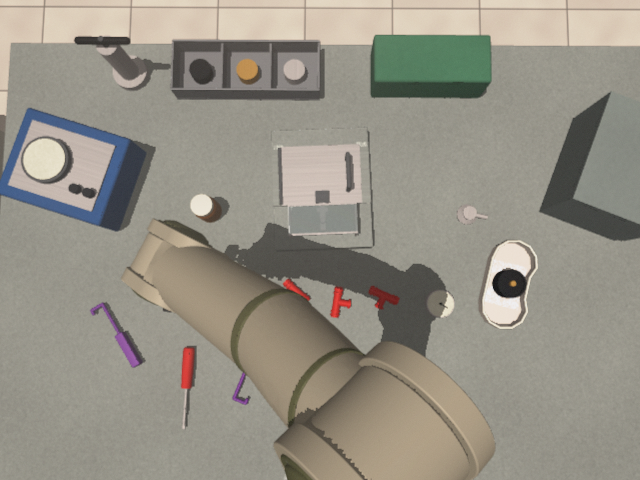

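send_rows(plan=[0, -0.1, 0.4, 0, 1, 0, -0.15, 0.4, 0, 1, 0, -0.15, 0.4, 0, 1, 0, 0, 0.19, 0, 0.5, 0, 0, 0, 0, 0])

```text
time: 11.6
position: [0.4502, 0.3775, 0.1754]
tcp_rot: [0.53, -0.468, 0.53, 0.468]
force: [-0.0, -0.3, -0.2]
grip_width: 1.001
```

```bash
python3 - <<'E'
from station import robot,cams
import numpy as np
s=robot.observe(); w,x,y,z=s['tcp_rot'];print(s['time'],s['position'],np.degrees(np.arctan2(2*(y*z-w*x),2*(x*z+w*y))),s['joints'])
E
```

```text
11.6 [0.45015891 0.37749075 0.17543582] 82.83444953338872 [-0.27301691  0.61484472 -0.78315344  1.94080495  0.58597994  0.82760003
  0.06798011]
```

send_rows(plan=[0, 0, 0.045, -0.4, 0, 0, 0, 0, -0.4, 0, 0, 0, 0, -0.4, 0, 0, 0, 0, -0.3, 0, 0, 0, 0, 0, 0])

```text
time: 12.22
position: [0.45, 0.3786, 0.0236]
tcp_rot: [0.529, -0.468, 0.532, 0.466]
force: [0.4, -0.4, 1.0]
grip_width: 1.001
```

send_rows(plan=[0, 0, 0.03, -0.1, 0, 0, 0, 0, -0.08, 0, 0, 0, 0, 0, 0])

```text
time: 12.6
position: [0.45, 0.3845, 0.0073]
tcp_rot: [0.53, -0.468, 0.53, 0.468]
force: [-0.1, -0.3, 0.9]
grip_width: 1.0
```

send_rows(plan=[255, 0, -0.015, -0.02, 0, 255, 0, 0, 0, 0, 255, 0, 0, 0, 0, 255, 0, 0, 0, 0, 255, 0, 0, 0, 0], grip_force=80)

```text
time: 13.22
position: [0.45, 0.3836, 0.0058]
tcp_rot: [0.531, -0.468, 0.53, 0.468]
force: [-0.7, -0.7, 5.4]
grip_width: 0.213
```

send_rows(plan=[255, 0, 0, 0.1, 0, 255, 0, 0, 0.3, 0, 255, 0, 0, 0.5, 0, 255, 0, -0.1, 0.5, 1, 255, 0, -0.4, 0.1, 0.9])

```text
time: 13.85
position: [0.4503, 0.3359, 0.1591]
tcp_rot: [0.491, -0.511, 0.486, 0.512]
force: [0.7, -1.2, -2.1]
grip_width: 0.217
```

send_rows(plan=[255, 0, -0.45, 0, 0, 255, 0, -0.45, 0, 0, 255, 0, -0.45, 0, 0, 255, 0, -0.45, 0, 0, 255, 0, -0.45, 0, 0])

```text
time: 14.48
position: [0.4496, 0.1065, 0.1556]
tcp_rot: [-0.49, 0.51, -0.49, -0.51]
force: [1.0, -1.0, -1.6]
grip_width: 0.208
```

send_rows(plan=[255, 0, -0.45, 0, 0, 255, 0, -0.45, 0, 0, 255, 0, -0.3, 0, 0, 255, 0, 0, 0, 0, 255, 0, 0, 0, 0])

```text
time: 15.1
position: [0.4499, -0.0114, 0.1556]
tcp_rot: [-0.49, 0.51, -0.49, -0.51]
force: [0.2, 0.3, -0.8]
grip_width: 0.212
```

```bash
python3 - <<'E'
from station import robot,cams
import cv2,numpy as np
for n in("side","top"):
    p,d=cams.read_camera(n); cv2.imwrite(f"pics/{n}4.png",p); np.save(f"pics/{n}4.npy",d)
s=robot.observe(); w,x,y,z=s['tcp_rot'];print(s['time'],s['position'],np.degrees(np.arctan2(2*(y*z-w*x),2*(x*z+w*y))),s['joints'],s['grip_width'])
E
```

```text
15.2 [ 0.45001586 -0.01081508  0.15554796] 92.41662129292358 [ 0.52377407  0.52305095 -0.86774109  2.2497459   0.68014612  0.65056583
  0.7687335 ] 0.21370179896697553
```

View pics/side4.png

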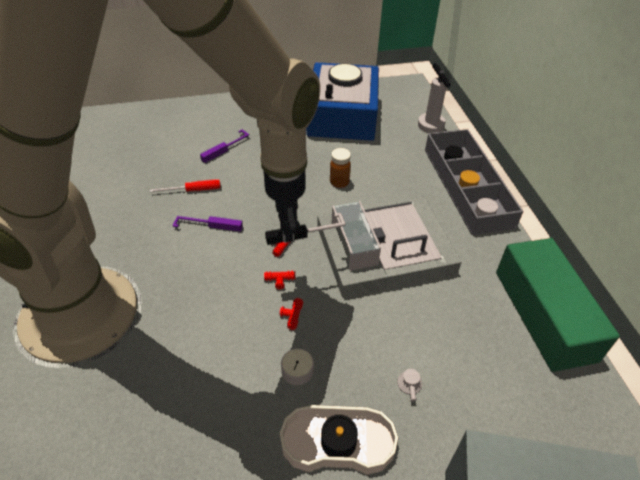

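View pics/top4.png

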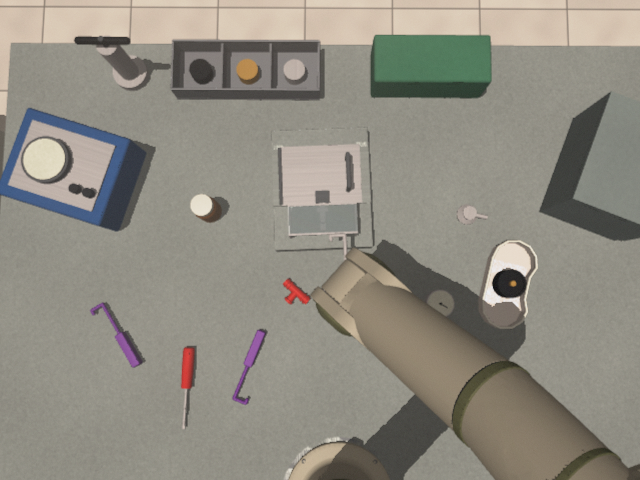

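```bash
python3 - <<'E'
from station import cams
from h import *
c=cams.camera_params("top"); p=cv2.imread("pics/top4.png"); d=np.load("pics/top4.npy"); P=cloud(c,d)
cv2.imwrite("pics/t4c.png",cv2.resize(p[220:270,315:375],None,fx=10,fy=10,interpolation=cv2.INTER_CUBIC))
m=np.zeros(d.shape,bool); m[225:260,320:365]=1; m&=(P[...,2]>0.13)
for v,u in np.argwhere(m)[::3]: print(u,v,np.round(P[v,u],3))
E
```

```text
343 233 [ 0.572 -0.004  0.166]
331 234 [0.569 0.02  0.169]
334 234 [0.57  0.014 0.167]
337 234 [0.569 0.008 0.168]
340 234 [0.57  0.002 0.165]
343 234 [ 0.57  -0.004  0.166]
346 234 [ 0.57  -0.01   0.161]
331 235 [0.568 0.02  0.164]
334 235 [0.567 0.014 0.167]
337 235 [0.567 0.008 0.168]
340 235 [0.568 0.002 0.164]
343 235 [ 0.567 -0.004  0.168]
346 235 [ 0.567 -0.01   0.168]
331 236 [0.566 0.02  0.165]
334 236 [0.565 0.014 0.169]
337 236 [0.565 0.008 0.17 ]
340 236 [0.566 0.002 0.164]
343 236 [ 0.565 -0.004  0.169]
346 236 [ 0.566 -0.01   0.166]
331 237 [0.563 0.02  0.167]
334 237 [0.564 0.014 0.166]
337 237 [0.564 0.008 0.16 ]
340 237 [0.564 0.002 0.16 ]
344 237 [ 0.563 -0.006  0.169]
329 238 [0.562 0.024 0.165]
332 238 [0.561 0.018 0.168]
345 238 [ 0.562 -0.008  0.167]
330 239 [0.559 0.022 0.168]
343 239 [ 0.56  -0.004  0.167]
346 239 [ 0.56  -0.01   0.164]
331 240 [0.558 0.02  0.165]
344 240 [ 0.558 -0.006  0.167]
330 241 [0.555 0.022 0.166]
344 241 [ 0.556 -0.006  0.165]
343 242 [ 0.554 -0.004  0.164]
346 242 [ 0.554 -0.01   0.165]
345 243 [ 0.551 -0.008  0.167]
344 244 [ 0.549 
[... 1658 characters left out ...]
 0.5   -0.014  0.519]
362 256 [ 0.5   -0.018  0.524]
344 257 [ 0.523 -0.006  0.165]
347 257 [0.5   0.001 0.5  ]
350 257 [ 0.499 -0.003  0.508]
353 257 [ 0.499 -0.007  0.513]
356 257 [ 0.499 -0.01   0.516]
359 257 [ 0.499 -0.014  0.52 ]
362 257 [ 0.498 -0.018  0.523]
345 258 [ 0.521 -0.008  0.165]
348 258 [ 0.498 -0.     0.5  ]
351 258 [ 0.498 -0.004  0.511]
354 258 [ 0.498 -0.008  0.513]
357 258 [ 0.497 -0.012  0.519]
360 258 [ 0.497 -0.016  0.519]
363 258 [ 0.497 -0.019  0.526]
345 259 [ 0.519 -0.008  0.171]
348 259 [ 0.498 -0.001  0.491]
351 259 [ 0.496 -0.004  0.51 ]
354 259 [ 0.496 -0.008  0.517]
357 259 [ 0.496 -0.012  0.519]
360 259 [ 0.496 -0.015  0.522]
363 259 [ 0.496 -0.019  0.525]
```

View pics/t4c.png

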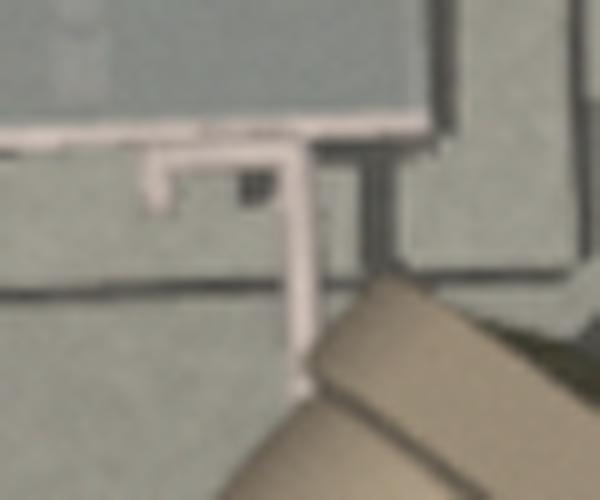

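send_rows(plan=[255, -0.12, -0.01, 0, 0, 255, 0, 0, -0.3, 0, 255, 0, 0, -0.3, 0, 255, 0, 0, -0.2, 0, 255, 0, 0, -0.06, 0])

```text
time: 15.82
position: [0.4367, -0.0122, 0.0686]
tcp_rot: [0.489, -0.51, 0.49, 0.511]
force: [-0.4, -0.3, -0.9]
grip_width: 0.214
```

send_rows(plan=[255, 0, 0, 0, 0])

```text
time: 15.95
position: [0.4375, -0.0124, 0.0694]
tcp_rot: [0.489, -0.51, 0.49, 0.51]
force: [0.7, -0.5, -1.4]
grip_width: 0.21
```

```bash
python3 - <<'E'
from station import robot,cams
import cv2,numpy as np
for n in("side","top"):
    p,d=cams.read_camera(n); cv2.imwrite(f"pics/{n}5.png",cv2.resize(p[185:305,250:450],None,fx=4,fy=4,interpolation=cv2.INTER_CUBIC)); np.save(f"pics/{n}5.npy",d)
s=robot.observe(); w,x,y,z=s['tcp_rot'];print(s['time'],s['position'],np.degrees(np.arctan2(2*(y*z-w*x),2*(x*z+w*y))),s['joints'],s['grip_width'],s['force'])
E
```

```text
16.05 [ 0.43802561 -0.0126812   0.0699152 ] 92.34257572576442 [ 0.35125352  0.63345715 -0.64587396  2.34813272  0.97407359  0.44551027
  0.4918474 ] 0.21425921315396523 [-0.1652471  -0.01403775 -0.87885273]
```

View pics/side5.png

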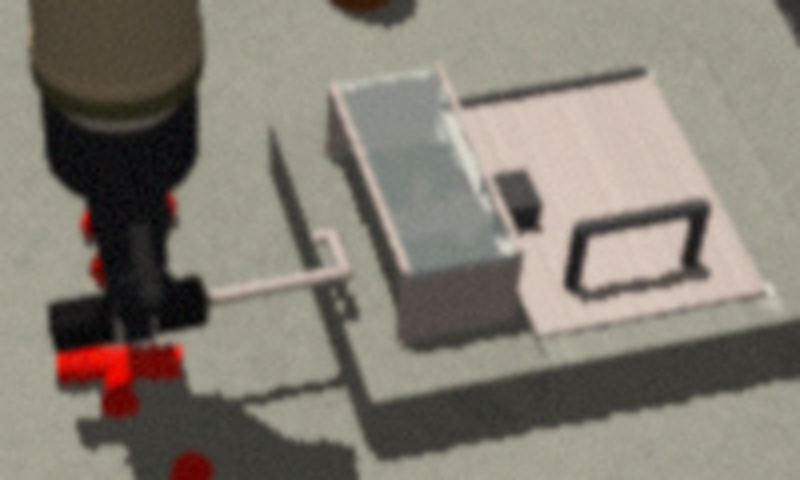

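View pics/top5.png

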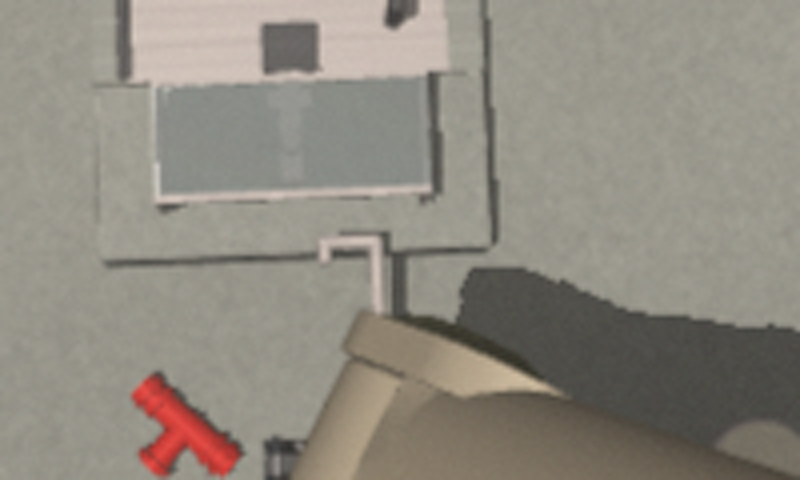

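send_rows(plan=[255, 0.15, 0.01, 0, 0, 255, 0.2, 0.01, 0, 0, 255, 0.2, 0.01, 0, 0, 255, 0.15, 0.01, 0, 0, 255, 0.09, 0, 0, 0])

```text
time: 16.68
position: [0.5181, -0.0088, 0.0695]
tcp_rot: [-0.49, 0.51, -0.49, -0.51]
force: [0.2, 0.2, -1.7]
grip_width: 0.219
```

send_rows(plan=[255, 0, 0, 0, 0])

```text
time: 16.8
position: [0.5173, -0.0089, 0.0692]
tcp_rot: [0.49, -0.51, 0.49, 0.51]
force: [0.5, 0.3, -0.7]
grip_width: 0.212
```

```bash
cat > look.py <<'E'
import sys
from station import robot,cams
import cv2,numpy as np
n0=sys.argv[1]
for n in sys.argv[2:]:
    p,d=cams.read_camera(n); cv2.imwrite(f"pics/{n}{n0}.png",cv2.resize(p[185:305,250:450] if n=="side" else p[150:270,250:450],None,fx=4,fy=4,interpolation=cv2.INTER_CUBIC)); cv2.imwrite(f"pics/{n}{n0}f.png",p); np.save(f"pics/{n}{n0}.npy",d)
s=robot.observe(); w,x,y,z=s['tcp_rot'];print(s['time'],s['position'],np.degrees(np.arctan2(2*(y*z-w*x),2*(x*z+w*y))),s['joints'],s['grip_width'],s['force'])
E
python3 look.py 6 side top
```

```text
16.9 [ 0.51622659 -0.00894372  0.06920878] 92.33904504530199 [ 0.3839081   0.70148677 -0.70153099  2.17215344  0.8697956   0.57655943
  0.64002884] 0.21621160820522065 [-0.52639114 -1.01569333 -0.89556205]
```

View pics/side6.png

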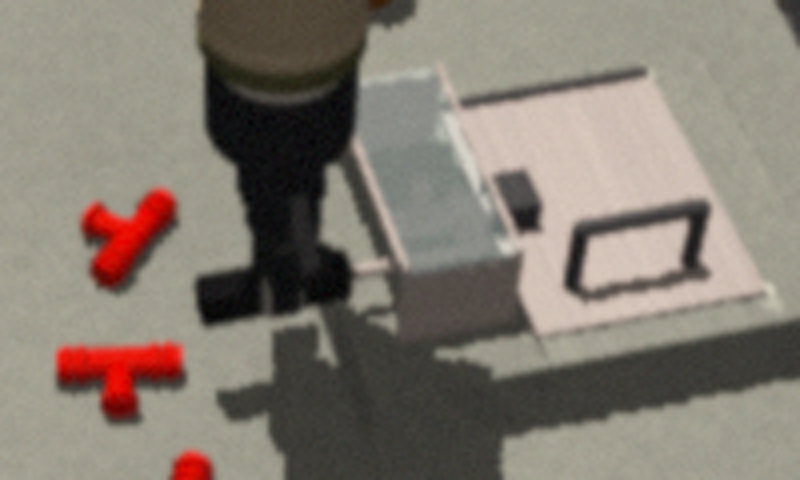

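View pics/top6.png

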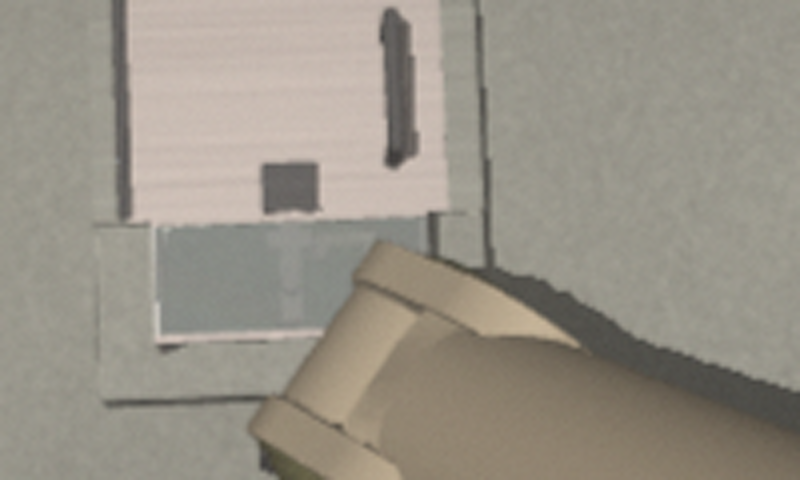

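send_rows(plan=[255, 0.02, 0, 0, 0, 255, 0, 0.1, 0, 0, 255, 0, 0.1, 0, 0, 255, -0.01, 0.1, 0, 0, 255, 0, 0, 0, 0])

```text
time: 17.52
position: [0.5178, 0.0226, 0.0694]
tcp_rot: [0.489, -0.511, 0.489, 0.511]
force: [-0.7, -1.0, -1.5]
grip_width: 0.214
```

```bash
python3 look.py 7 top
```

```text
17.575 [0.51779502 0.02179553 0.06931098] 92.40937261832636 [ 0.32362912  0.70203819 -0.69989883  2.16833239  0.86679674  0.57733211
  0.58632815] 0.21225147333599714 [-1.00641269 -0.44679665 -1.44997662]
```

View pics/top7.png

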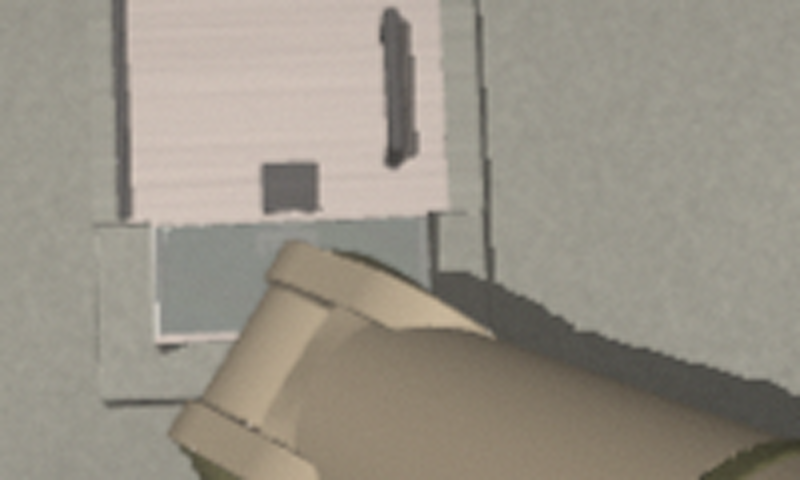

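send_rows(plan=[255, -0.1, -0.005, 0, 0, 255, -0.1, -0.005, 0, 0, 255, -0.1, -0.005, 0, 0, 255, -0.1, -0.005, 0, 0, 255, -0.05, -0.002, 0, 0])

```text
time: 18.2
position: [0.4722, 0.0187, 0.0694]
tcp_rot: [-0.49, 0.51, -0.49, -0.51]
force: [2.2, -0.6, -2.3]
grip_width: 0.214
```

send_rows(plan=[255, -0.06, -0.003, 0, 0, 255, -0.03, -0.001, 0, 0, 255, 0, 0, 0, 0])

```text
time: 18.58
position: [0.4635, 0.0185, 0.0693]
tcp_rot: [0.49, -0.51, 0.49, 0.51]
force: [0.2, 0.2, -1.5]
grip_width: 0.212
```

send_rows(plan=[255, -0.02, 0, 0, 0, 255, 0, 0, 0, 0])

```text
time: 18.82
position: [0.4628, 0.0188, 0.0694]
tcp_rot: [-0.49, 0.51, -0.489, -0.51]
force: [3.9, -0.4, -2.4]
grip_width: 0.213
```

send_rows(plan=[255, -0.02, 0, 0, 0, 255, 0, 0, 0, 0])

```text
time: 19.08
position: [0.4625, 0.0191, 0.0697]
tcp_rot: [-0.491, 0.51, -0.489, -0.509]
force: [8.8, -0.6, -4.2]
grip_width: 0.211
```

send_rows(plan=[255, -0.02, 0, 0, 0, 255, 0, 0, 0, 0])

```text
time: 19.32
position: [0.4622, 0.0194, 0.0699]
tcp_rot: [-0.492, 0.511, -0.488, -0.509]
force: [15.3, -0.3, -7.1]
grip_width: 0.216
```

send_rows(plan=[255, 0.06, 0, 0, 0, 255, 0.1, 0.005, 0, 0, 255, 0, 0, 0, 0])

```text
time: 19.7
position: [0.4742, 0.0192, 0.0691]
tcp_rot: [0.49, -0.51, 0.49, 0.51]
force: [-0.6, 0.2, -0.3]
grip_width: 0.213
```

send_rows(plan=[255, 0.005, -0.1, 0, 0, 255, 0.005, -0.1, 0, 0, 255, 0.005, -0.1, 0, 0, 255, 0, 0, 0, 0])

```text
time: 20.2
position: [0.4752, -0.0123, 0.0692]
tcp_rot: [-0.49, 0.51, -0.49, -0.51]
force: [-1.5, 1.8, -0.9]
grip_width: 0.215
```

```bash
python3 look.py 8 side top
```

```text
20.3 [ 0.47538634 -0.01105512  0.06931689] 92.29602493095746 [ 0.37159461  0.66568175 -0.67593612  2.26436702  0.91583984  0.50857317
  0.5703293 ] 0.214396235308236 [-0.17323401  0.20732465 -0.98140939]
```

View pics/side8.png

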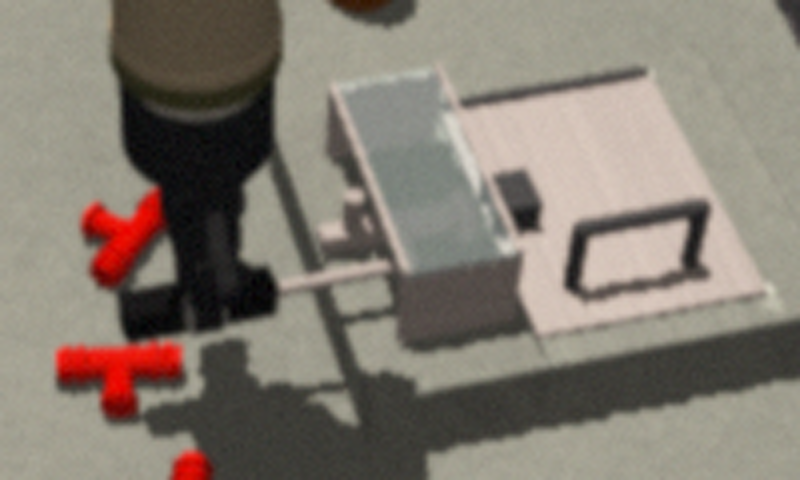

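View pics/top8.png

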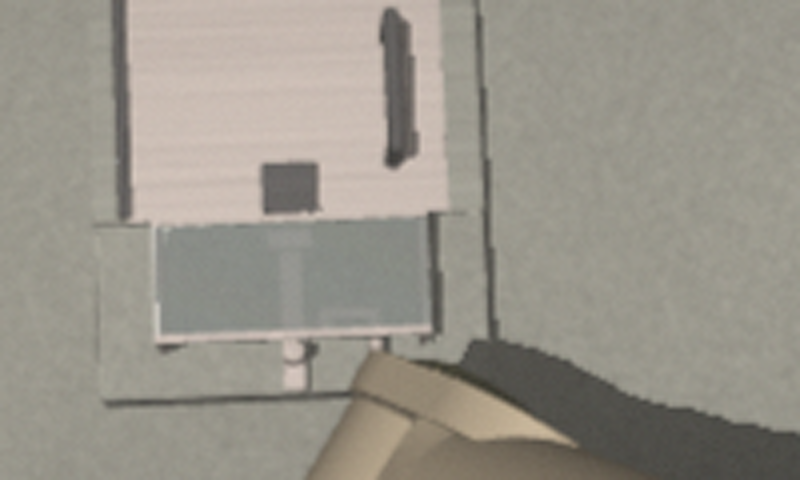

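send_rows(plan=[255, -0.1, -0.005, 0, 0, 255, -0.15, -0.007, 0, 0, 255, -0.15, -0.007, 0, 0, 255, 0, 0, 0.1, 0, 255, 0, 0, 0.4, 0])

```text
time: 20.92
position: [0.4333, -0.0127, 0.1187]
tcp_rot: [0.488, -0.51, 0.49, 0.511]
force: [0.4, -0.8, -1.1]
grip_width: 0.211
```

send_rows(plan=[255, 0, 0.2, 0.4, 0, 255, 0.15, 0.4, 0, 0, 255, 0.2, 0.5, 0, 0, 255, 0.2, 0.5, 0, 0, 255, 0.12, 0.5, 0, 0])

```text
time: 21.55
position: [0.5023, 0.1982, 0.159]
tcp_rot: [-0.49, 0.51, -0.49, -0.51]
force: [0.6, -0.3, -2.3]
grip_width: 0.213
```

send_rows(plan=[255, 0, 0.15, 0, 0, 255, 0, 0, -0.2, 0, 255, 0, 0, -0.4, 0, 255, 0, 0, -0.4, 0, 255, 0, 0, -0.2, 0])

```text
time: 22.18
position: [0.5004, 0.2086, 0.0361]
tcp_rot: [0.488, -0.51, 0.492, 0.51]
force: [0.5, -0.0, -0.4]
grip_width: 0.216
```

```bash
python3 look.py 9 side top
```

```text
22.275 [0.50018412 0.2089407  0.03631246] 92.27871280736007 [-0.07878869  0.76107234 -0.62984535  2.12642252  0.8938702   0.54882863
  0.22815381] 0.21486300572395656 [-0.34491732 -0.21885499 -0.57787975]
```

View pics/side9f.png

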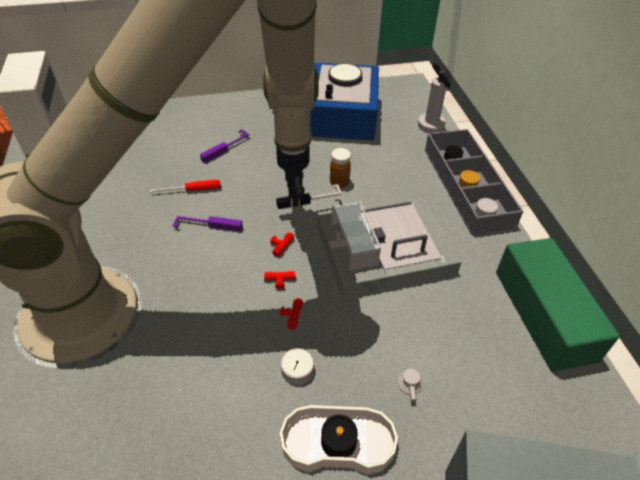

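View pics/top9f.png

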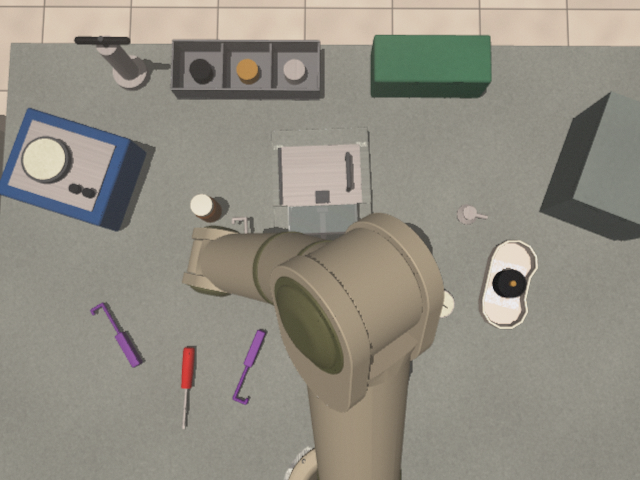

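Rod clear of the jar (hook at (238,222), jar at (205,207)) and left of the unit. Lower it.

send_rows(plan=[255, 0, 0, -0.15, 0, 255, 0, 0, -0.1, 0, 255, 0, 0, -0.03, 0, 255, 0, 0, -0.015, 0, 255, 0, 0, 0, 0])

```text
time: 22.9
position: [0.5025, 0.2123, 0.01]
tcp_rot: [-0.49, 0.51, -0.49, -0.51]
force: [-0.3, -0.6, -0.6]
grip_width: 0.213
```

send_rows(plan=[255, 0, 0, -0.01, 0, 255, 0, 0, 0, 0])

```text
time: 23.15
position: [0.5025, 0.2121, 0.0089]
tcp_rot: [-0.49, 0.51, -0.49, -0.51]
force: [0.3, 0.8, -1.1]
grip_width: 0.214
```

send_rows(plan=[255, 0, 0, -0.025, 0, 255, 0, 0, 0, 0])

```text
time: 23.4
position: [0.5023, 0.2121, 0.0061]
tcp_rot: [0.49, -0.51, 0.49, 0.51]
force: [0.6, -0.4, -1.9]
grip_width: 0.214
```

send_rows(plan=[255, 0, 0, -0.01, 0, 255, 0, 0, 0, 0])

```text
time: 23.65
position: [0.5024, 0.2121, 0.0058]
tcp_rot: [-0.49, 0.51, -0.49, -0.51]
force: [-2.6, -1.2, 5.9]
grip_width: 0.217
```

send_rows(plan=[120, 0, 0, 0, 0, 100, 0, 0, 0, 0, 100, 0, 0, 0, 0, 100, 0, 0, 0.2, 0, 100, 0, 0, 0.4, 0])

```text
time: 24.28
position: [0.5015, 0.2119, 0.0648]
tcp_rot: [0.489, -0.51, 0.491, 0.511]
force: [-0.3, -0.4, -0.4]
grip_width: 0.608
```

send_rows(plan=[100, 0, 0, 0.5, 0, 100, 0, 0, 0.5, 0, 100, 0.1, -0.3, 0.2, 0, 100, 0.4, -0.4, 0, 0, 100, 0.4, -0.4, 0, 0])

```text
time: 24.9
position: [0.5935, 0.1009, 0.186]
tcp_rot: [-0.49, 0.511, -0.489, -0.51]
force: [1.3, 0.1, -0.4]
grip_width: 0.607
```

send_rows(plan=[100, 0.4, -0.4, 0, 0, 100, 0.4, -0.4, 0, 0, 100, 0.4, -0.38, 0, 0, 100, 0.06, 0, 0, 0, 100, 0, 0, 0, 0])

```text
time: 25.52
position: [0.718, -0.0152, 0.1848]
tcp_rot: [0.49, -0.51, 0.49, 0.511]
force: [-0.7, 0.2, 0.2]
grip_width: 0.608
```

```bash
python3 look.py 10 side top
```

```text
25.625 [ 0.71746341 -0.01420602  0.18538048] 92.45543375266584 [ 0.41611259  0.76609503 -0.8266106   1.62372084  0.63244773  1.03906164
  1.00975052] 0.606505417872377 [ 0.42941174 -0.23024551 -0.37023718]
```

View pics/side10f.png

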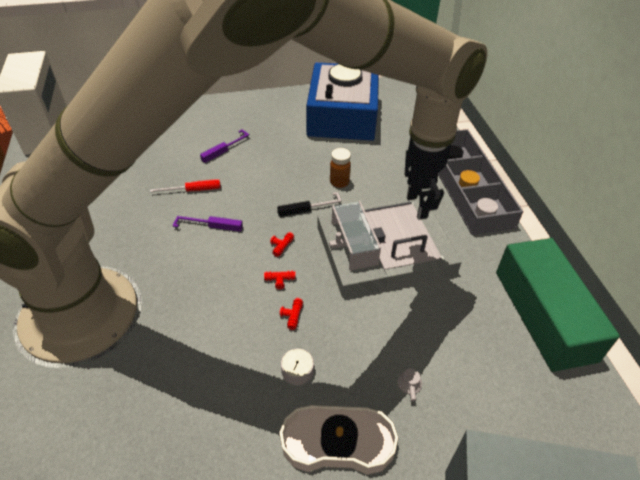

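View pics/top10f.png

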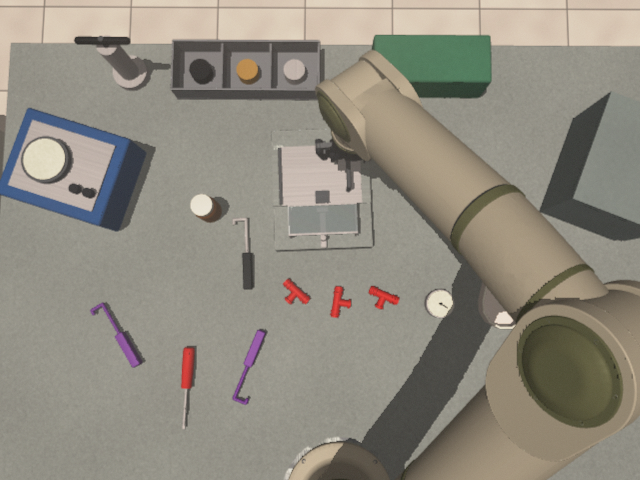

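send_rows(plan=[100, 0, -0.03, -0.3, 0, 100, 0, 0, -0.4, 0, 100, 0, 0, -0.3, 0, 100, 0, 0, -0.1, 0, 100, 0, 0, 0, 0])

```text
time: 26.25
position: [0.7181, -0.0179, 0.0756]
tcp_rot: [0.489, -0.51, 0.489, 0.511]
force: [0.6, 0.1, 0.4]
grip_width: 0.609
```

send_rows(plan=[100, 0, 0, 0, 0])

```text
time: 26.38
position: [0.719, -0.0183, 0.0769]
tcp_rot: [-0.49, 0.511, -0.489, -0.51]
force: [-0.1, 0.3, 0.2]
grip_width: 0.607
```

send_rows(plan=[255, 0, 0, -0.02, 0, 255, 0, 0, 0, 0, 255, 0, 0, 0, 0, 255, 0, 0, 0, 0, 255, 0, 0, 0, 0], grip_force=50)

```text
time: 27.0
position: [0.7184, -0.0147, 0.0741]
tcp_rot: [0.491, -0.51, 0.488, 0.512]
force: [-0.7, 8.3, 0.5]
grip_width: 0.098
```

```bash
python3 look.py 11 side
python3 - <<'E'
import numpy as np
# arc in unit y,z ; start tcp = bar + const ; world shift per 6deg
r=np.hypot(150,49); a0=np.arctan2(49,150); th=np.radians(2.7)
prev=None
for k in range(0,17):
    f=np.radians(6*k); y=-r*np.cos(a0+f); z=r*np.sin(a0+f)
    if prev: 
        dy,dz=y-prev[0],z-prev[1]; print(6*k, np.round([-np.sin(th)*dy/100,np.cos(th)*dy/100,dz/100],3), np.round([(y+150)/1000,(z-49)/1000],4))
    prev=(y,z)
E
```

```text
27.05 [ 0.7184428  -0.01469744  0.07410619] 92.47919277618361 [ 0.37731674  0.87845117 -0.74861318  1.69295913  0.74372484  0.87536964
  0.92470396] 0.09227071952943125 [-0.76205558  8.66310839  0.66715645]
6 [-0.003  0.059  0.154] [0.0059 0.0154]
12 [-0.004  0.075  0.147] [0.0135 0.0301]
18 [-0.004  0.09   0.138] [0.0225 0.044 ]
24 [-0.005  0.104  0.128] [0.0329 0.0568]
30 [-0.006  0.117  0.117] [0.0446 0.0684]
36 [-0.006  0.128  0.104] [0.0574 0.0788]
42 [-0.007  0.139  0.09 ] [0.0713 0.0878]
48 [-0.007  0.147  0.075] [0.086  0.0953]
54 [-0.007  0.154  0.059] [0.1015 0.1012]
60 [-0.008  0.159  0.042] [0.1174 0.1054]
66 [-0.008  0.163  0.026] [0.1338 0.108 ]
72 [-0.008  0.165  0.008] [0.1502 0.1088]
78 [-0.008  0.165 -0.009] [0.1667 0.1079]
84 [-0.008  0.163 -0.026] [0.1831 0.1053]
90 [-0.008  0.159 -0.043] [0.199 0.101]
96 [-0.007  0.154 -0.059] [0.2144 0.0951]
```

View pics/side11.png

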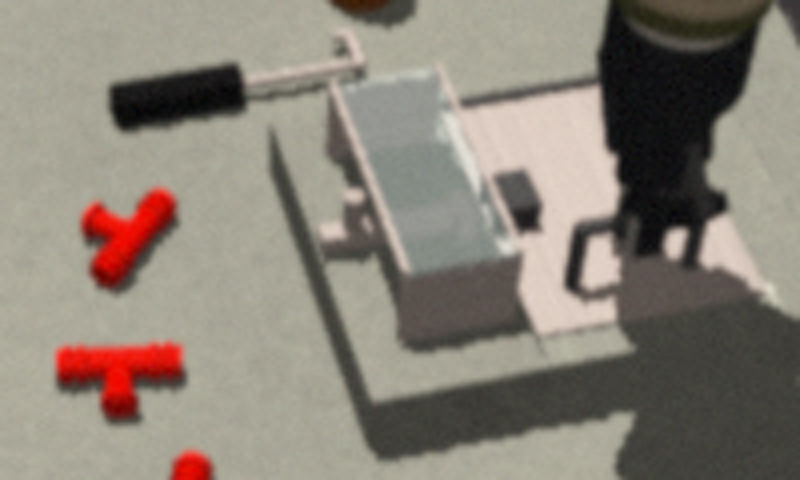

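send_rows(plan=[255, 0, 0.03, 0.04, 0, 255, 0, 0.03, 0.077, 0, 255, 0, 0.035, 0.077, 0, 255, 0, 0.037, 0.075, 0, 255, 0, 0.04, 0.073, 0])

```text
time: 27.68
position: [0.7177, -0.0002, 0.107]
tcp_rot: [0.49, -0.51, 0.489, 0.511]
force: [1.2, 5.8, -9.1]
grip_width: 0.095
```

send_rows(plan=[255, -0.003, 0.047, 0.069, 0, 255, -0.003, 0.05, 0.066, 0, 255, -0.003, 0.053, 0.063, 0, 255, -0.003, 0.055, 0.061, 0, 255, -0.003, 0.058, 0.058, 0])

```text
time: 28.3
position: [0.7166, 0.0243, 0.1394]
tcp_rot: [-0.489, 0.51, -0.49, -0.51]
force: [-1.0, 1.1, -8.6]
grip_width: 0.096
```

send_rows(plan=[255, -0.003, 0.061, 0.055, 0, 255, -0.003, 0.064, 0.052, 0, 255, -0.003, 0.067, 0.048, 0, 255, -0.003, 0.069, 0.045, 0, 255, -0.003, 0.072, 0.041, 0])

```text
time: 28.92
position: [0.7153, 0.0557, 0.1644]
tcp_rot: [-0.489, 0.511, -0.491, -0.509]
force: [-5.0, -7.8, 2.1]
grip_width: 0.098
```

send_rows(plan=[255, -0.003, 0.073, 0.037, 0, 255, -0.003, 0.075, 0.034, 0, 255, -0.003, 0.077, 0.03, 0, 255, -0.003, 0.078, 0.025, 0, 255, -0.003, 0.08, 0.021, 0])

```text
time: 29.55
position: [0.7137, 0.0945, 0.1802]
tcp_rot: [-0.489, 0.511, -0.491, -0.509]
force: [-7.9, -8.4, 11.3]
grip_width: 0.095
```

send_rows(plan=[255, -0.003, 0.081, 0.015, 0, 255, -0.003, 0.081, 0.012, 0, 255, -0.003, 0.082, 0.008, 0, 255, -0.003, 0.083, 0.003, 0, 255, -0.003, 0.083, 0, 0])

```text
time: 30.18
position: [0.7117, 0.1374, 0.1845]
tcp_rot: [-0.489, 0.511, -0.49, -0.509]
force: [-8.2, -2.6, -1.5]
grip_width: 0.096
```

```bash
python3 look.py 12 side
```

```text
30.225 [0.71171656 0.13909076 0.18421582] 92.39386536978901 [ 0.19266998  0.7712197  -0.81296844  1.60703618  0.62746938  1.04117333
  0.80603692] 0.09470429836537925 [-6.70166292 -2.35581615  6.66139413]
```

View pics/side12f.png

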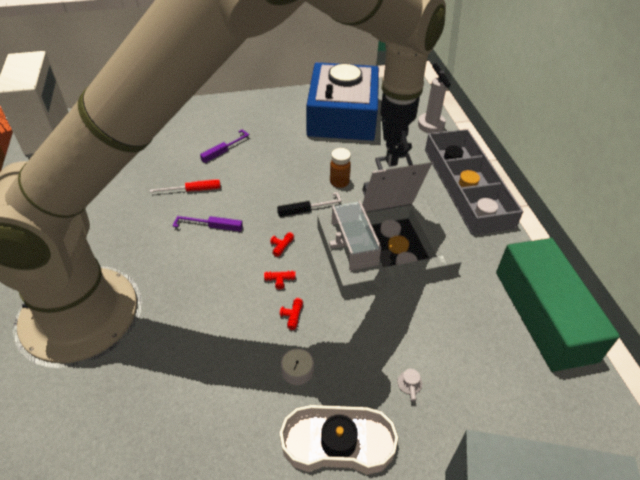

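send_rows(plan=[255, -0.01, 0.083, -0.003, 0, 255, -0.01, 0.082, -0.006, 0, 255, -0.01, 0.082, -0.01, 0, 255, -0.006, 0.081, -0.014, 0, 255, -0.004, 0.08, -0.018, 0])

```text
time: 30.85
position: [0.71, 0.1786, 0.1782]
tcp_rot: [-0.491, 0.511, -0.489, -0.509]
force: [3.1, -3.9, 5.4]
grip_width: 0.098
```

send_rows(plan=[255, -0.003, 0.079, -0.022, 0, 255, 0, 0, 0, 0])

```text
time: 31.1
position: [0.7094, 0.1877, 0.1748]
tcp_rot: [-0.491, 0.51, -0.488, -0.51]
force: [5.4, 0.6, 0.8]
grip_width: 0.098
```

```bash
python3 look.py 13 side top
```

```text
31.2 [0.70936601 0.18763907 0.17487221] 92.3495546062588 [ 0.11872823  0.78716812 -0.80213384  1.5949218   0.6336368   1.03257136
  0.74204734] 0.09471199832527265 [6.13126917 1.09359307 1.10181849]
```

View pics/side13.png

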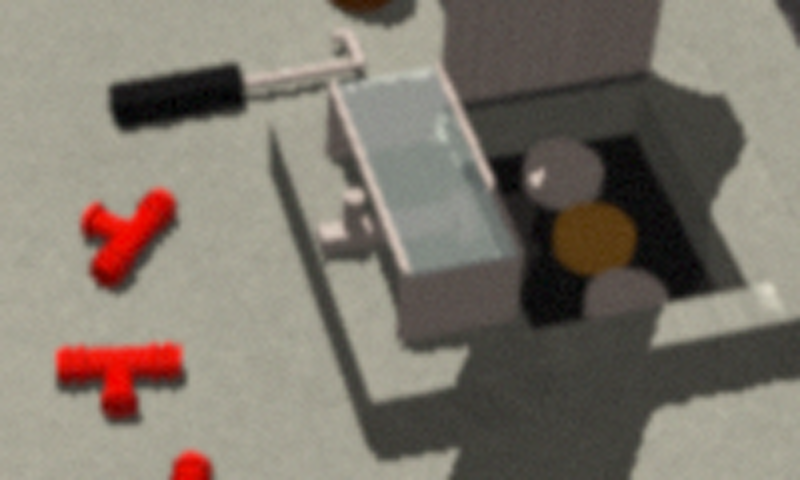

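View pics/top13.png

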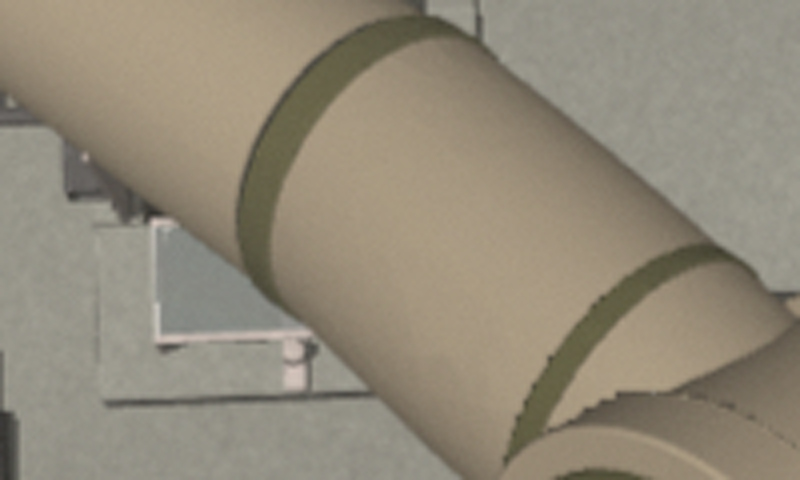

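```bash
cat > fl.py <<'E'
import sys
from station import cams
from h import *
c=cams.camera_params("side"); d=np.load(sys.argv[1]); P=cloud(c,d)
q=P.reshape(-1,3); th=np.radians(2.7)
r=q-np.array([.6808,.04115,0]); ux=r[:,0]*np.cos(th)+r[:,1]*np.sin(th); uy=-r[:,0]*np.sin(th)+r[:,1]*np.cos(th)
m=(ux>-.02)&(ux<.095)&(uy>.06)&(uy<.13)&(q[:,2]>.06)&(q[:,2]<.215)
z=q[m,2]; y=uy[m]
for _ in range(3):
    k=np.polyfit(z,y,1); e=abs(y-np.polyval(k,z)); z,y=z[e<.006],y[e<.006]
print(len(z),"flap deg",90+np.degrees(np.arctan(k[0])),"y at hinge",np.polyval(k,.045),z.min(),z.max())
E
python3 fl.py pics/side13.npy
```

```text
2408 flap deg 91.23575860315675 y at hinge 0.09471706169741066 0.0600838229995422 0.21496703291117616
```

send_rows(plan=[178, 0, 0, 0, 0, 178, 0, 0, 0, 0, 178, 0, 0, 0, 0, 178, 0, 0, 0.05, 0, 178, 0, 0, 0.15, 0])

```text
time: 31.82
position: [0.7077, 0.1853, 0.1944]
tcp_rot: [0.489, -0.51, 0.49, 0.51]
force: [0.2, 0.1, 0.0]
grip_width: 0.303
```

send_rows(plan=[178, 0, 0, 0.3, 0, 178, 0, 0, 0.4, 0, 178, 0, 0, 0.4, 0, 178, 0, -0.3, 0.2, 0, 178, 0, -0.4, 0, 0])

```text
time: 32.45
position: [0.7084, 0.117, 0.3282]
tcp_rot: [-0.491, 0.511, -0.488, -0.51]
force: [0.5, -1.0, -0.5]
grip_width: 0.306
```

send_rows(plan=[178, 0, -0.4, 0, 0, 178, -0.1, -0.4, 0, 0, 178, -0.1, -0.4, 0, 0, 178, -0.1, -0.4, 0, 0, 178, 0, -0.2, 0, 0])

```text
time: 33.08
position: [0.6776, -0.067, 0.3255]
tcp_rot: [-0.49, 0.51, -0.491, -0.509]
force: [-0.5, -0.8, -0.6]
grip_width: 0.303
```

```bash
python3 look.py 14 side top; python3 fl.py pics/side14.npy
```

```text
33.175 [ 0.67837368 -0.0668022   0.32494015] 92.10929838856615 [ 0.55618994  0.60398138 -0.90565003  1.56434367  0.49739666  1.21825777
  1.16916998] 0.2990363345529758 [ 0.5267479   0.21729719 -0.65585786]
2227 flap deg 90.89224084013816 y at hinge 0.09458837157135642 0.0602140855784266 0.21496226348635294
```

View pics/side14f.png

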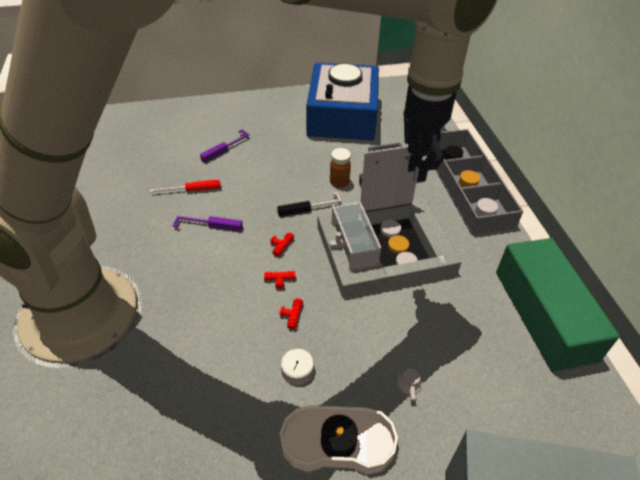

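View pics/top14f.png

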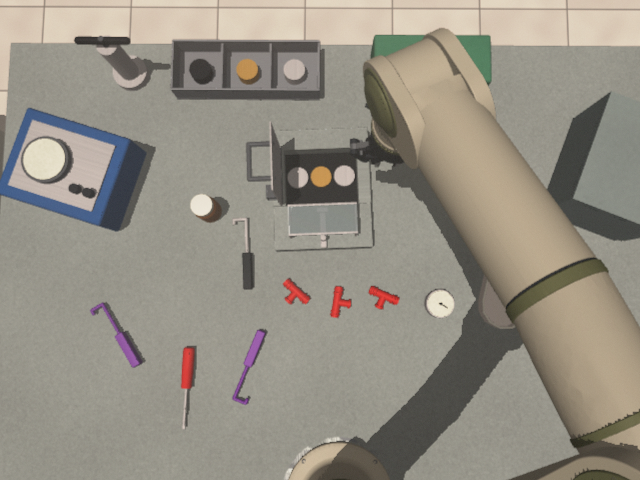

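```bash
python3 -c "
from station import ticket
print(ticket.sign_off())"
```

```text
the job is handed in; nothing more can be done
None
```

The job is finished and handed in at about 33 s of the 72 s allowed.

1. **Casing:** I lifted it off the flap and lowered it into the kidney dish until light contact (about 5 N). It stands upright in the middle of the dish.
2. **Bolt:** I drew it back with the black hooked rod until it reached its stop. The force climbed to about 15 N with no further travel, and the gripper never touched the bolt.
3. **Rod:** I laid it flat on the desk at the unit's front left, clear of the jar. Only the hook end lies alongside the unit; the handle lies ahead of its front edge.
4. **Flap:** I raised it by its handle and released it.

My last checks, from the final camera pictures:
- **Flap angle:** a plane fit on depth gave 91.2° while I held the flap and 90.9° after release. The gripper position suggested about 92°.
- **Other objects:** the rod, jar, T-connectors and dial looked right and unmoved. The casing was standing in the dish in the side view; the arm partly hid the dish and hid the chest piece in the top view.
- **Bolt joint:** I did not measure its value from the pictures. That it is fully back rests on the stop force and on the knob and bar showing at the guard's mouth.

No check failed.

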